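Turn the ball dish on its pivot stand

TASK

Pick up the footed dish by its arched handle with the steel ball in it, slide its hollow foot fully down over the stand's upright shaft with the pointer at the short post, then, keeping it down on the shaft, turn it a quarter turn straight to the tall post. All the time keep the dish level and the ball inside the engraved circle, and leave everything else where it is. The fit is loose and the dish would tip if let go, so finish while still gripping the handle, the dish still, level and fully down with its pointer at the tall post, ready for someone else to clamp it.

Things in the scene. Friction and masses are not known exactly. Their poses are not given: they have to be found in the camera images.
- dish_handle (a point): Centre of the handle bar over the middle of the aluminium dish. The bar is flat-sided, level, 140 long, 10 wide, 14 high, on a leg at each end (132 apart), its centre 100 above the underside of the dish's foot; grip it at its middle, across the 10. Axes: z up, x along the bar towards the pointer. The roof of the foot's bore is 76 below this point. (Sizes in mm.)
- dish: The dish itself, 140 in diameter, about 0.3 kg, standing at the start on its round hollow foot (52 outside diameter; bore 18 in diameter, open below, 24 deep). Origin at the centre of the underside of the foot, z up along the dish's axis, x towards the pointer. (Sizes in mm.)
- dish_centre (a point): Middle of the dish's shallow floor, on the dish's axis, 30 above the underside of the foot, 70 below the centre of the handle bar. A thin dark circle of 25 radius is engraved round it. The floor rises gently outwards (slope about 0.12 out to 35 radius, then 0.25) to a rim 46 above the underside. (Sizes in mm.)
- dish_pointer (a point): Tip of the small pointer that sticks out of the dish's rim, 88 from the dish's axis, 40 above the underside of the foot, in line with the handle bar at its one end. (Sizes in mm.)
- ball_center (a point): Centre of the loose steel ball, 30 in diameter, 0.11 kg, that lies in the middle of the dish (its top is about 33 below the handle bar's underside); it rolls off if the dish is tilted or jerked. (Sizes in mm.)
- shaft_top (a point): Top of the stand's upright shaft, 12 in diameter, domed, 100 above the table. The bore has 3 clearance all round. Fully down, the dome touches the bore's roof: foot's underside 76, handle bar's centre 176 above the table. Below is a thicker grey column (24 diameter, up to 55) on three flat feet; the stand is fixed to the table. (Sizes in mm.)
- short_post (a point): Centre of the top of the short steel post on the stand, 60 high, 12 in diameter, 103 from the shaft's axis. (Sizes in mm.)
- tall_post (a point): Centre of the top of the tall steel post on the stand, 125 high, 12 in diameter, 103 from the shaft's axis, a quarter turn anticlockwise (seen from above) from the short post. The pointer clears both posts by 9 as the dish turns. (Sizes in mm.)
- at_short (a point): Point in the air where the pointer's tip is when the dish is fully down and points at the short post (88 from the shaft's axis, 116 above the table). (Sizes in mm.)
- at_half (a point): The same, half-way between the short and the tall post. (Sizes in mm.)
- at_tall (a point): The same, pointing at the tall post. (Sizes in mm.)
- wheel: Bystander, not to be disturbed: a black disc wheel lying flat, 90 diameter, 12 thick; origin at the centre of its underside. (Sizes in mm.)
- driver: Bystander, not to be disturbed: a screwdriver with a yellow handle lying down, 190 long; origin at the centre of its underside. (Sizes in mm.)
- bin: Bystander, not to be disturbed: an open clear plastic bin, 140 x 210, 70 high; origin at the centre of its underside. (Sizes in mm.)
- weight: Bystander, not to be disturbed: a small brass weight with a waist, 38 diameter, 58 high; origin at the centre of its underside. (Sizes in mm.)
- woodblock: Bystander, not to be disturbed: a bare wooden block, 90 x 50 x 35; origin at the centre of its underside. (Sizes in mm.)
- magnet: Bystander, not to be disturbed: a horseshoe magnet lying flat, 80 x 64, 20 high; origin at the centre of its underside. (Sizes in mm.)
- slidebox: Bystander, not to be disturbed: a closed blue plastic box, 120 x 80 x 50; origin at the centre of its underside. (Sizes in mm.)
Mind the look-alikes: they are no part of the job. Leave any green look-alike of the part that bears shaft_top alone.

How it is judged:
By the outcome, as a careful person would: the job done as asked, in the order asked, and still so for the second after the job is handed in, while the arm keeps its last pose, push and grip.
It also fails if it takes over 58 s, if anything falls off the work surface, if the arm or the gripper's body presses on something with over 40 N, if the wrist force passes 120 N, or if a joint passes its speed limit or range.

ROBOT

A 7-joint arm with a two-finger parallel gripper is mounted at the origin on the work surface. World frame = base frame: x ahead of the robot, y to its left, z up, the work surface at z = 0. Lengths are in m, angles in rad, forces in N, time in s.
With the tool pointing down it reaches from about 0.4 to 0.875 m from the base axis. Payload 19.3 kg.
Tool frame: the origin (TCP) lies at the very end of the fingers, on their centre line; the grasp point (between the pads) lies manip.grip_depth behind it (manip.grip_depth is the distance from the TCP to the grasp point, in m); z points along the fingers, y is the line along which they close (so a half turn about z gives the same grasp; the last joint's range is limited). The gripper opens to 85 mm and grips with 20 to 120 N. Pads are 22 mm wide; open, the fingers measure 114 mm over their backs; the gripper's body (76 mm by 85 mm) begins 54 mm behind the grasp point. The pads swing forward as they close: fully open they stand 13 mm farther back than shut.
Start: joints at [-1.281, 0.521, -0.036, 1.599, 0.021, 1.021, -0.113], TCP at [0.22, 0.585, 0.2] pointing down, gripper open.
Joint ranges: [-2.91, 2.91], [-0.3, 2.13], [-1.5, 1.42], [0.17, 2.43], [-1.26, 4.41], [0.16, 1.93], [-2.52, 2.52]. Speed limits (rad/s): [1.89, 1.89, 2.39, 2.39, 3.01, 3.01, 3.01].

INTERFACE

Orientations are given as a rotation vector (axis times angle).
In Python, from cell import manip gives the robot as it stands. The module is installed in compiled form; this text tells all that it offers.
- The arm moves only by the shell command python3 -m handwheel 'ROWS' [OPENING] [FORCE]. ROWS is JSON, a list of rows, each an object of numbers: "dx", "dy", "dz": the shift along the tool's x, y, z scaled (see below); "twist": the turn about the tool's z scaled (see below). In form: [{"dx": .., "dy": .., "dz": .., "twist": ..}, ...]. A call has 1 to 10 rows; each row is the pose to reach, as a shift and turn from the pose commanded when the call began, along the tool's axes at that moment, turning the shorter way round; what a row does not reach only later rows make up. The controller multiplies each number of a shift by 0.5 m and each number of a turn by pi rad. A row lasts 1/10 s, in which the tool goes at most 50 mm and 8.59 degrees, less where a joint would pass 70% of its speed; a pose out of reach is approached as far as the arm can. A call with a number of a shift or a turn outside -1 to 1 is refused whole. A call with a gripper value outside its range is refused whole. OPENING is the closure in counts, from 0 (fully open) to 255 (shut), set as the call begins (- or left out, the last holds). The fingers move at their own pace and stop on an object; FORCE is the grip in N (left out, the last holds). Time passes only in rows, so rows that repeat a pose let the fingers close. It gives the time, the measured TCP pose, the force, the opening and the grip force at its end, in the units of the state.
- manip.get_obs(): the state, without advancing time (a new reading comes with each control period).
- manip.snapshot(name): name is "scene" or "top"; returns a dict with "frame" (480x640x3 uint8, red, green, blue), "range_z" (480x640 float32, m along the optical axis (not along the pixel's ray), 0 where there is no reading), "vertical_fov" (degrees; the focal length in pixels is half the picture's height over the tangent of half this angle, whatever the lens; pixels are square), "cx", "cy" (the principal point, pixels), "extrinsics" (4x4, takes a point from world to camera coordinates). Camera axes: x right, y down, z forward; pixel columns grow to the right and rows downward; lengths in m; the calibration is good to about 2 mm. A picture is of the moment at which its call begins.
- manip.finish_job(): hands the job in; it is judged then, once.
Trained networks look in the newest picture that a camera, given by its name, has taken for a name from the list of things; names that differ only in an ending like _2 or _b are one class to them, and where a whole thing is asked for, a point or a joint stands for the part that bears it (a point fixed in the world has none). Each returns a list of dicts, best first, with "p" (0 to 1); they miss things now and then, are a little off and sometimes report something else, mostly with a low value. They report only what shows in the picture. A call takes as long as a camera call. They do not tell look-alikes from the thing itself.
- manip.outline_of(camera, thing): "pixels" (480x640 bool, what is visible of it) and "centre" ([column, row] in pixels, amid what is visible of it).
- manip.landmark_of(camera, thing): "centre" ([column, row] in pixels: a listed point, or the origin of a listed thing).
The state is a dict: "time_s": time; "joint_pos": joint angles; "joint_velocities": joint speeds; "joint_efforts": joint torques, N m; "tool_pos": TCP position; "orientation": TCP orientation; "contact_force": force on the tool from outside, world axes, zero at the start; "torque": the same for the moment, N m; "opening": finger opening in m; "grasp_force": force on a finger pad.
Only numpy, scipy, OpenCV 4.12 (cv2) and the standard library are available. Lean on these libraries where they do the work, as an engineer would, in place of code of your own. Each camera call takes 0.05 s, during which the arm holds its last target. There are 200 camera calls.

## Working session

There is one attempt and no reset: what is moved stays moved. The work goes in short steps, Python scripts to look and compute and a shell command to move; the robot and the scene stay as the last step left them, time stands still between calls to the robot, and variables do not carry over. Pictures are saved under pics/ and viewed, at most 10 in all, crops included, and the job is handed in when it is done.

```bash
mkdir -p pics
cat > h.py <<'E'
import numpy as np, cv2
from cell import manip
from scipy.spatial.transform import Rotation as R
def snap(n):
    s=manip.snapshot(n); s['f']=240/np.tan(np.radians(s['vertical_fov']/2)); return s
def ray(s,px):
    E=np.array(s['extrinsics']); d=np.array([(px[0]-s['cx'])/s['f'],(px[1]-s['cy'])/s['f'],1.])
    Rm=E[:3,:3]; return -Rm.T@E[:3,3], Rm.T@d
def at_z(s,px,z):
    o,d=ray(s,px); return o+d*(z-o[2])/d[2]
def at_d(s,px):
    c,r=int(round(px[0])),int(round(px[1])); w=s['range_z'][max(r-1,0):r+2,max(c-1,0):c+2]; w=w[w>0]
    o,d=ray(s,px); return o+d*np.median(w) if len(w) else None
def proj(s,p):
    E=np.array(s['extrinsics']); c=E[:3,:3]@p+E[:3,3]; return c[:2]/c[2]*s['f']+[s['cx'],s['cy']]
E
cat > a.py <<'E'
from h import *
np.set_printoptions(precision=4,suppress=True)
Z=dict(dish_handle=.1,dish_pointer=.04,ball_center=.047,shaft_top=.1,short_post=.06,tall_post=.125,at_short=.116,at_tall=.116,dish_centre=.03)
o=manip.get_obs(); print(o['time_s'],o['tool_pos'],o['orientation'],manip.grip_depth,o['opening'])
for n in('scene','top'):
    s=snap(n); cv2.imwrite(f'pics/{n}0.png',s['frame'][:,:,::-1]); print(n,ray(s,(320,240)))
    for k,z in Z.items():
        for d in manip.landmark_of(n,k)[:3]:
            print(k,round(d['p'],2),np.round(d['centre'],1),at_z(s,d['centre'],z),at_d(s,d['centre']))
E
python3 a.py
```

```text
0.0 [0.22   0.5846 0.1999] [-0.5622 -3.0908  0.0018] 0.0187 0.08520160893739871
scene (array([ 1.0298, -0.5514,  1.0128]), array([-0.4465,  0.4788, -0.7561]))
dish_handle 0.59 [240.9 294.3] [ 0.4683 -0.2127  0.1   ] [ 0.4685 -0.2128  0.1002]
dish_pointer 0.79 [267.8 328.7] [ 0.5482 -0.2124  0.04  ] [ 0.5492 -0.2131  0.042 ]
dish_pointer 0.57 [401.4 205. ] [0.5365 0.3138 0.04  ] [0.5176 0.347  0.0027]
ball_center 0.51 [243.4 305.9] [ 0.4648 -0.211   0.047 ] [ 0.4716 -0.2151  0.0586]
ball_center 0.33 [380.5 211.3] [0.512  0.2491 0.047 ] [0.4944 0.2764 0.0141]
shaft_top 0.56 [320.1 144.7] [0.2386 0.3017 0.1   ] [0.2335 0.3071 0.0942]
shaft_top 0.55 [368.5 188.7] [0.4636 0.2507 0.1   ] [0.4018 0.3383 0.0004]
short_post 0.95 [332.9 175.7] [0.3279 0.259  0.06  ] [0.3252 0.262  0.0564]
short_post 0.58 [383.4 230.3] [0.5675 0.1886 0.06  ] [0.5397 0.2332 0.0026]
tall_post 0.96 [408.2 182.7] [0.543  0.3182 0.125 ] [0.5399 0.3236 0.1195]
tall_post 0.83 [348.3 125.4] [0.2607 0.4029 0.125 ] [0.1546 0.5346 0.0025]
tall_post 0.3 [399.8 204.6] [0.5757 0.2366 0.125 ] [0.513  0.3455 0.0023]
at_short 0
[... 1373 characters left out ...]
0.3671 0.0012]
tall_post 0.57 [184.7 329.2] [0.2697 0.3918 0.125 ] [0.2704 0.3972 0.1058]
tall_post 0.39 [331.7 237.8] [0.5306 0.0043 0.125 ] [0.5563 0.0037 0.0147]
at_short 0.75 [231.2 312.6] [0.3174 0.2722 0.116 ] [0.3261 0.2944 0.0003]
at_short 0.69 [262.5 232.3] [0.5437 0.1993 0.116 ] [ 0.572   0.2155 -0.0013]
at_tall 0.86 [221.2 237.8] [0.5249 0.3143 0.116 ] [0.5346 0.3238 0.0732]
at_tall 0.74 [189.1 330.8] [0.2661 0.3821 0.116 ] [0.2677 0.3943 0.0713]
at_tall 0.67 [402.4 272.4] [ 0.4394 -0.1935  0.116 ] [ 0.4517 -0.2049  0.0408]
dish_centre 0.63 [402.1 267.4] [ 0.4684 -0.2057  0.03  ] [ 0.4637 -0.2017  0.0566]
dish_centre 0.53 [262.2 233.4] [0.5611 0.2119 0.03  ] [0.5682 0.2161 0.    ]
```

View pics/scene0.png

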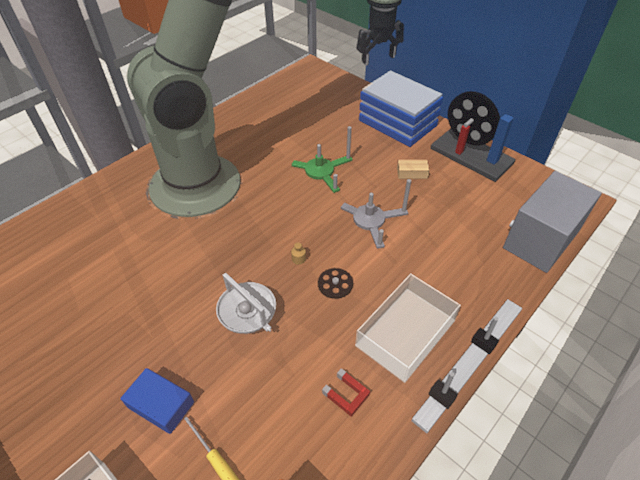

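View pics/top0.png

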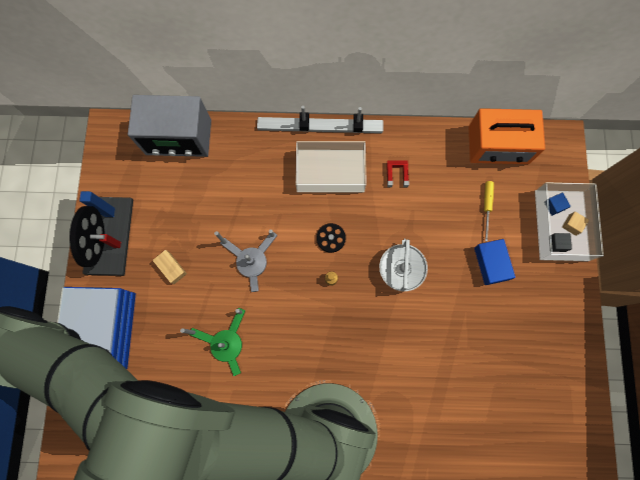

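The scene picture shows the grey stand at (370,212) and its green look-alike at (319,165). The only dish is at (245,305), with its bar running from (225,278) to the pointer at (268,329). In the top view the grey shaft is at (247,256) and the green one at (218,344); short posts are at (271,232) grey and (238,309) green. I choose the grey stand and will check it in a close crop while measuring with depth.

```bash
cat > b.py <<'E'
from h import *
np.set_printoptions(precision=4,suppress=True)
def cloud(s):
    v,u=np.nonzero(s['range_z']>0); E=np.array(s['extrinsics']); z=s['range_z'][v,u]
    c=np.c_[(u-s['cx'])/s['f']*z,(v-s['cy'])/s['f']*z,z]; return (c-E[:3,3])@E[:3,:3]
if __name__=='__main__':
  ims=[]
  for n in('scene','top'):
    s=snap(n); P=cloud(s); print(n)
    near=lambda c,r,a,b:P[(np.hypot(*(P[:,:2]-c).T)<r)&(P[:,2]>a)&(P[:,2]<b)]
    B=near([.468,-.213],.1,.085,.115); m=B.mean(0); w=np.linalg.svd(B-m,full_matrices=False)[2][0]; w*=np.sign(w[0]); t=(B-m)@w
    print('bar n',len(B),'mid',m+w*(t.max()+t.min())/2,'len',np.ptp(t),'dir deg',np.degrees(np.arctan2(w[1],w[0])),'ztop',B[:,2].max())
    D=near([.468,-.213],.1,.036,.052); x,y=D[:,:2].T; 
    hull=cv2.minEnclosingCircle(D[np.hypot(*(D[:,:2]-[.47,-.213]).T)<.078][:,:2].astype(np.float32)); print('rim',hull)
    for k,c,a,b in(('shaft',[.478,.245],.07,.11),('short',[.56,.182],.03,.07),('tall',[.54,.33],.08,.135)):
        q=near(c,.04,a,b); print(k,len(q),q.mean(0) if len(q) else '',q[:,2].max() if len(q) else '')
    x,y=np.round(proj(s,[.5,.25,.06])).astype(int); x2,y2=np.round(proj(s,[.468,-.213,.06])).astype(int)
    ims.append(np.hstack([cv2.resize(s['frame'][b-45:b+45,a-55:a+55,::-1],(400,300),interpolation=cv2.INTER_CUBIC) for a,b in((x,y),(x2,y2))]))
  cv2.imwrite('pics/crop1.png',np.vstack(ims))
E
python3 b.py
```

```text
scene
bar n 338 mid [ 0.467  -0.2086  0.1045] len 0.14223869079527793 dir deg -3.4219205358654023 ztop 0.11137430753134149
rim ((0.47220170497894287, -0.20862606167793274), 0.07576284557580948)
shaft 42 [0.4794 0.2404 0.0865] 0.10510741246750274
short 47 [0.5633 0.1814 0.049 ] 0.06239624082210766
tall 65 [0.538  0.3241 0.106 ] 0.12862678855258486
top
bar n 208 mid [ 0.467  -0.204   0.1059] len 0.1410422214212279 dir deg -3.4482980595975232 ztop 0.11403892043636837
rim ((0.4720022678375244, -0.20418018102645874), 0.07437723875045776)
shaft 22 [0.4762 0.2434 0.0918] 0.10214678830666175
short 21 [0.5603 0.1848 0.0539] 0.06158382463710414
tall 34 [0.5348 0.3276 0.1113] 0.13055665543189124
```

View pics/crop1.png

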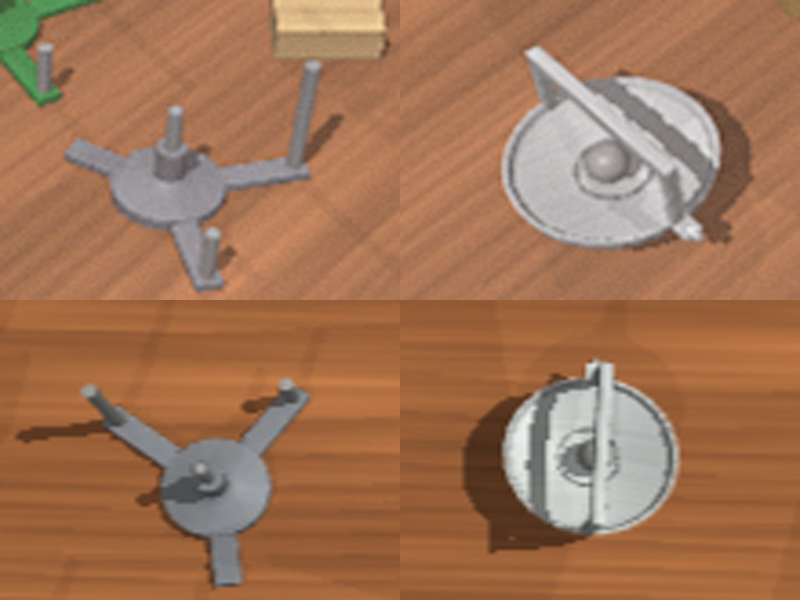

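The crops confirm the grey stand (short post lower right, tall post upper right) and the dish, with its pointer on the lower-right/far end and the ball in the circle. The measurements agree with the given heights, bar length and 103 mm radius. The handle is at about (0.467,-0.206), bar direction -3.4°. The shaft is at about (0.478,0.243), with the short post at -35° and the tall post at +55°.

```bash
cat > go.py <<'E'
import sys; from h import *
def go(x,y,z,yaw,pr=True):  # yaw: tool x in deg
    o=manip.get_obs(); Rm=R.from_rotvec(o['orientation']).as_matrix(); d=Rm.T@(np.array([x,y,z])-o['tool_pos'])/.5
    cur=np.degrees(np.arctan2(Rm[1,0],Rm[0,0])); tw=-((yaw-cur+180)%360-180)/180
    print('t',o['time_s'],'pos',np.round(o['tool_pos'],4),'yaw',round(cur,2),'tilt',np.round(Rm[:2,2],4),'F',np.round(o['contact_force'],2),'op',round(o['opening'],4),'gf',round(o['grasp_force'],1),'j7',round(o['joint_pos'][6],2)); print('dx,dy,dz,twist',np.round(d,4),round(tw,4))
if __name__=='__main__': go(*map(float,sys.argv[1:]))
E
python3 go.py .45 .2 .22 176.6; python3 go.py .467 -.206 .2 176.6
```

```text
t 1.1 pos [0.2201 0.585  0.2005] yaw 159.38 tilt [-0.     -0.0001] F [ 1.02 -0.07 -0.  ] op 0.0856 gf 0.0 j7 -0.11
dx,dy,dz,twist [-0.7015 -0.5587 -0.039 ] -0.0957
t 1.1 pos [0.2201 0.585  0.2005] yaw 159.38 tilt [-0.     -0.0001] F [ 1.02 -0.07 -0.  ] op 0.0856 gf 0.0 j7 -0.11
dx,dy,dz,twist [-1.0193e+00 -1.3067e+00  1.0000e-03] -0.0957
```

```bash
python3 -m handwheel '[{"dx":-0.7,"dy":-0.56,"dz":-0.04,"twist":-0.0957},{"dx":-0.7,"dy":-0.56,"dz":-0.04,"twist":-0.0957},{"dx":-0.7,"dy":-0.56,"dz":-0.04,"twist":-0.0957},{"dx":-0.7,"dy":-0.56,"dz":-0.04,"twist":-0.0957},{"dx":-0.7,"dy":-0.56,"dz":-0.04,"twist":-0.0957},{"dx":-0.7,"dy":-0.56,"dz":-0.04,"twist":-0.0957},{"dx":-0.7,"dy":-0.56,"dz":-0.04,"twist":-0.0957},{"dx":-0.7,"dy":-0.56,"dz":-0.04,"twist":-0.0957},{"dx":-0.7,"dy":-0.56,"dz":-0.04,"twist":-0.0957},{"dx":-0.7,"dy":-0.56,"dz":-0.04,"twist":-0.0957}]' 0 40; python3 go.py .467 -.206 .2 176.6
```

```text
time_s: 2.1
tool_pos: [0.452, 0.1939, 0.221]
orientation: [0.105, 3.138, -0.002]
contact_force: [-0.2, 1.0, -0.3]
opening: 0.0855
grasp_force: 0.0
t 2.1 pos [0.452  0.1939 0.221 ] yaw 176.15 tilt [ 0.0016 -0.0014] F [-0.21  1.03 -0.33] op 0.0855 gf 0.0 j7 0.98
dx,dy,dz,twist [-0.0836 -0.7959  0.0432] -0.0025
```

```bash
python3 -m handwheel '[{"dx":-0.08,"dy":-0.796,"dz":0.04},{"dx":-0.08,"dy":-0.796,"dz":0.04},{"dx":-0.08,"dy":-0.796,"dz":0.04},{"dx":-0.08,"dy":-0.796,"dz":0.04},{"dx":-0.08,"dy":-0.796,"dz":0.04},{"dx":-0.08,"dy":-0.796,"dz":0.04},{"dx":-0.08,"dy":-0.796,"dz":0.04},{"dx":-0.08,"dy":-0.796,"dz":0.04},{"dx":-0.08,"dy":-0.796,"dz":0.04},{"dx":-0.08,"dy":-0.796,"dz":0.04}]'
cat > c.py <<'E'
from b import *
# offset of the bar as seen, both cameras; also the stand if clear
s=snap('scene'); t=snap('top')
for s in(s,t):
    P=cloud(s); near=lambda c,r,a,b:P[(np.hypot(*(P[:,:2]-c).T)<r)&(P[:,2]>a)&(P[:,2]<b)]
    B=near([.468,-.207],.09,.085,.112); m=B.mean(0); w=np.linalg.svd(B-m,full_matrices=False)[2][0]; w*=np.sign(w[0]); q=(B-m)@w
    print('bar',len(B),m+w*(q.max()+q.min())/2,np.ptp(q),np.degrees(np.arctan2(w[1],w[0])))
    for k,c,a,b in(('shaft',[.478,.245],.07,.11),('short',[.56,.182],.03,.07),('tall',[.54,.33],.08,.135)):
        q=near(c,.04,a,b); print(k,len(q),q.mean(0) if len(q) else '')
s=manip.snapshot('scene'); im=s['frame']; cv2.imwrite('pics/close1.png',cv2.resize(im[200:350,150:350,::-1],(800,600),interpolation=cv2.INTER_CUBIC))
E
python3 c.py; python3 go.py .467 -.206 .081 176.6
```

```text
bar 341 [ 0.4665 -0.2085  0.1042] 0.14272230136613584 -3.425465065364772
shaft 44 [0.4798 0.2394 0.0868]
short 48 [0.5635 0.1811 0.049 ]
tall 64 [0.5382 0.3238 0.1067]
bar 198 [ 0.4663 -0.2039  0.1059] 0.14028903693532652 -3.632722829427791
shaft 0 
short 23 [0.5599 0.1848 0.0523]
tall 0 
t 2.25 pos [0.449  0.1999 0.2205] yaw 176.59 tilt [-0.      0.0003] F [-0.59  0.33 -0.81] op 0.0855 gf 0.0 j7 0.98
dx,dy,dz,twist [-0.0842 -0.8083  0.2788] -0.0validation failed for argument at $[0]...
```

View pics/close1.png

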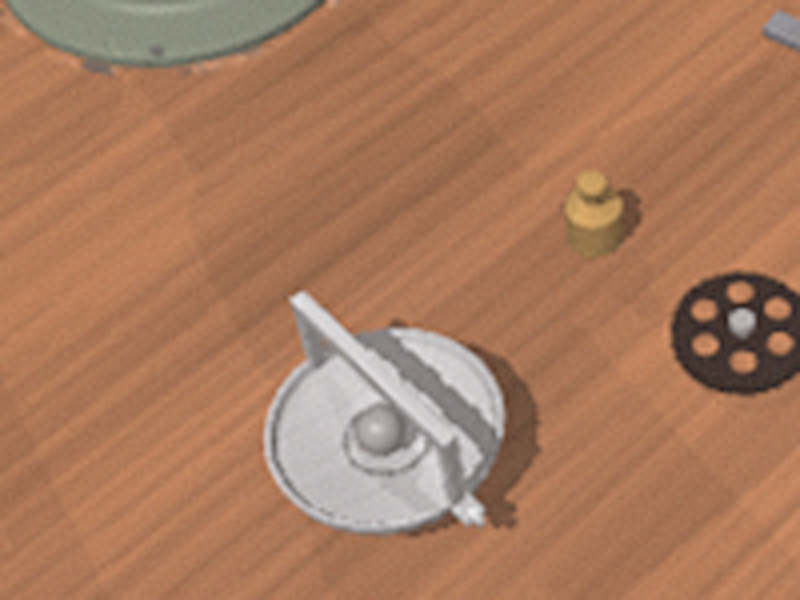

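The crop is clear: dish undisturbed, ball at (380,428) inside the circle. The move was refused because every row needs all four keys, so I'll repeat it in full.

```bash
python3 -m handwheel '[{"dx":-0.084,"dy":-0.81,"dz":0.04,"twist":0},{"dx":-0.084,"dy":-0.81,"dz":0.04,"twist":0},{"dx":-0.084,"dy":-0.81,"dz":0.04,"twist":0},{"dx":-0.084,"dy":-0.81,"dz":0.04,"twist":0},{"dx":-0.084,"dy":-0.81,"dz":0.04,"twist":0},{"dx":-0.084,"dy":-0.81,"dz":0.04,"twist":0},{"dx":-0.084,"dy":-0.81,"dz":0.04,"twist":0},{"dx":-0.084,"dy":-0.81,"dz":0.04,"twist":0},{"dx":-0.084,"dy":-0.81,"dz":0.04,"twist":0},{"dx":-0.084,"dy":-0.81,"dz":0.04,"twist":0}]';  python3 go.py .467 -.206 .081 176.6
python3 - <<'E'
from h import *
o=manip.get_obs()
for n in('scene','top'):
    s=snap(n); cv2.imwrite(f'pics/{n}_2.png',s['frame'][:,:,::-1])
    x,y=proj(s,o['tool_pos']).astype(int); 
    a=s['frame'][max(y-50,0):y+70,x-80:x+80,::-1]; cv2.imwrite(f'pics/c_{n}2.png',cv2.resize(a,(400,300),interpolation=cv2.INTER_CUBIC))
cv2.imwrite('pics/c2.png',np.hstack([cv2.imread('pics/c_scene2.png'),cv2.imread('pics/c_top2.png')]))
E
```

```text
time_s: 3.25
tool_pos: [0.4671, -0.2074, 0.2002]
orientation: [-0.094, -3.14, -0.0]
contact_force: [-0.9, 1.0, -0.7]
opening: 0.0852
grasp_force: 0.0
t 3.25 pos [ 0.4671 -0.2074  0.2002] yaw 176.56 tilt [-0.0005  0.0001] F [-0.91  1.03 -0.67] op 0.0852 gf 0.0 j7 1.91
dx,dy,dz,twist [0.0003 0.0027 0.2383] -0.0002
```

View pics/c2.png

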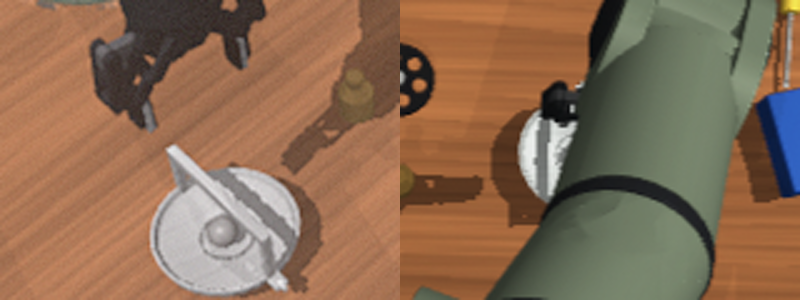

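The gripper straddles the bar, with the fingers on either side of it. I'll go down.

```bash
python3 -m handwheel '[{"dx":0,"dy":0.002,"dz":0.04,"twist":0},{"dx":0,"dy":0.002,"dz":0.08,"twist":0},{"dx":0,"dy":0.002,"dz":0.12,"twist":0},{"dx":0,"dy":0.002,"dz":0.16,"twist":0},{"dx":0,"dy":0.002,"dz":0.19,"twist":0},{"dx":0,"dy":0.002,"dz":0.215,"twist":0},{"dx":0,"dy":0.002,"dz":0.23,"twist":0},{"dx":0,"dy":0.002,"dz":0.237,"twist":0},{"dx":0,"dy":0.002,"dz":0.237,"twist":0},{"dx":0,"dy":0.002,"dz":0.237,"twist":0}]' 170;  python3 go.py .467 -.206 .081 176.6
python3 - <<'E'
from h import *
s=snap('scene'); o=manip.get_obs(); x,y=proj(s,o['tool_pos']).astype(int); print(x,y)
cv2.imwrite('pics/c3.png',cv2.resize(s['frame'][y-45:y+45,x-60:x+60,::-1],(800,600),interpolation=cv2.INTER_CUBIC))
E
```

```text
time_s: 4.35
tool_pos: [0.4674, -0.2061, 0.0825]
orientation: [0.093, 3.14, -0.0]
contact_force: [0.1, -0.0, 0.9]
opening: 0.0283
grasp_force: 0.0
t 4.35 pos [ 0.4674 -0.2061  0.0825] yaw 176.62 tilt [ 0.0007 -0.0002] F [ 0.13 -0.02  0.92] op 0.0283 gf 0.0 j7 1.95
dx,dy,dz,twist [0.0008 0.0002 0.003 ] 0.0001
243 296
```

View pics/c3.png

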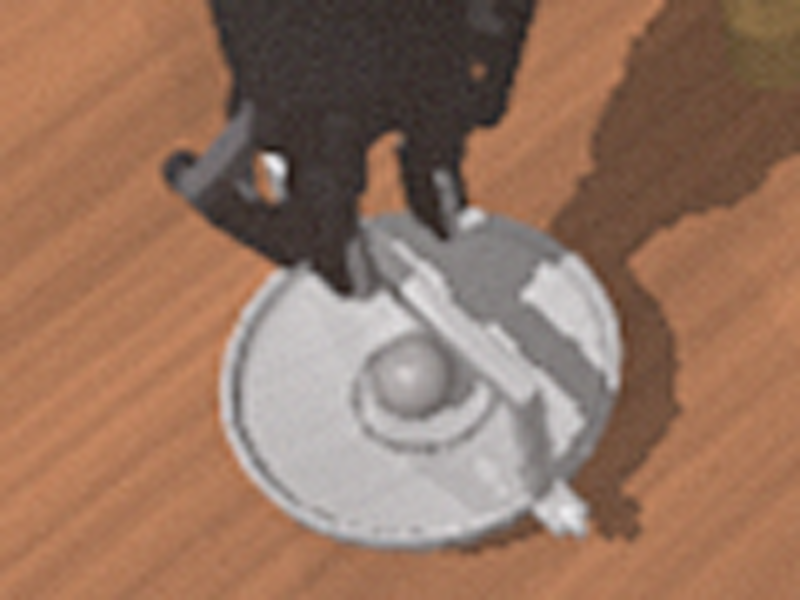

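The fingers (tips near (350,290) and (440,235)) straddle the bar, which sits nearer the left one, so I'll shift about 2 mm that way and close in stages. The ball is in the circle at (410,375).

```bash
python3 -m handwheel '[{"dx":0,"dy":-0.002,"dz":0.002,"twist":0},{"dx":0,"dy":-0.004,"dz":0.003,"twist":0},{"dx":0,"dy":-0.004,"dz":0.003,"twist":0},{"dx":0,"dy":-0.004,"dz":0.003,"twist":0}]' 205 20; python3 -m handwheel '[{"dx":0,"dy":0,"dz":0,"twist":0},{"dx":0,"dy":0,"dz":0,"twist":0}]' 215; python3 -m handwheel '[{"dx":0,"dy":0,"dz":0,"twist":0},{"dx":0,"dy":0,"dz":0,"twist":0}]' 222; python3 -m handwheel '[{"dx":0,"dy":0,"dz":0,"twist":0},{"dx":0,"dy":0,"dz":0,"twist":0}]' 230;python3 -m handwheel '[{"dx":0,"dy":0,"dz":0,"twist":0},{"dx":0,"dy":0,"dz":0,"twist":0},{"dx":0,"dy":0,"dz":0,"twist":0},{"dx":0,"dy":0,"dz":0,"twist":0}]' 255 80; python3 go.py .467 -.208 .081 176.6
```

```text
time_s: 4.8
tool_pos: [0.467, -0.2082, 0.0806]
orientation: [0.093, 3.14, -0.0]
contact_force: [0.3, -0.2, -0.7]
opening: 0.0167
grasp_force: 0.0
time_s: 5.0
tool_pos: [0.467, -0.2081, 0.0805]
orientation: [0.093, 3.14, 0.0]
contact_force: [-0.4, 0.7, 0.5]
opening: 0.0137
grasp_force: 0.0
time_s: 5.2
tool_pos: [0.4669, -0.2081, 0.0805]
orientation: [-0.093, -3.14, 0.0]
contact_force: [-0.0, -0.5, -0.1]
opening: 0.0111
grasp_force: 0.0
time_s: 5.4
tool_pos: [0.467, -0.2081, 0.0805]
orientation: [-0.093, -3.14, 0.0]
contact_force: [0.3, -0.3, 0.6]
opening: 0.0086
grasp_force: 0.0
time_s: 5.8
tool_pos: [0.4669, -0.2081, 0.0805]
orientation: [-0.093, -3.14, 0.0]
contact_force: [-1.0, -0.2, -0.6]
opening: 0.0001
grasp_force: 0.0
t 5.8 pos [ 0.4669 -0.2081  0.0805] yaw 176.61 tilt [-0.0001 -0.    ] F [-1.02 -0.17 -0.64] op 0.0001 gf 0.0 j7 1.96
dx,dy,dz,twist [-0.0001  0.0002 -0.001 ] 0.0
```

Run:
```python
from b import *
s=snap('scene'); o=manip.get_obs(); x,y=proj(s,o['tool_pos']).astype(int); print(x,y)
cv2.imwrite('pics/c4.png',cv2.resize(s['frame'][y-45:y+45,x-60:x+60,::-1],(800,600),interpolation=cv2.INTER_CUBIC))
P=cloud(s); B=P[(np.hypot(*(P[:,:2]-[.467,-.208]).T)<.09)&(P[:,2]>.085)&(P[:,2]<.112)&(P[:,0]>.48)]; print(len(B),B.mean(0),B.min(0),B.max(0))
```

```text
243 297
153 [ 0.5134 -0.2114  0.1035] [ 0.4822 -0.2169  0.0851] [ 0.5384 -0.2025  0.1114]
```

View pics/c4.png

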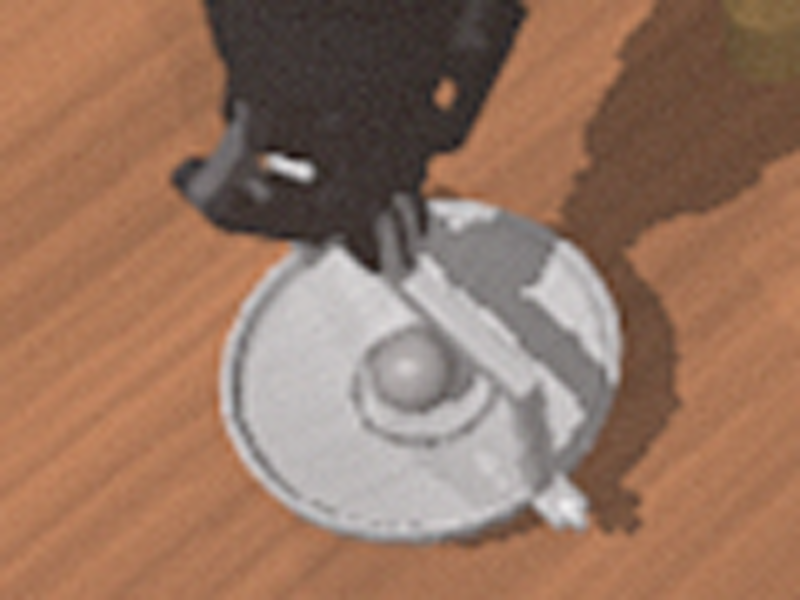

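The picture shows the closed finger tips at about (390,265), where the bar's middle should be, but whether they hold the bar or have missed it is unclear. I'll check the depth there.

Run:
```python
from b import *
s=snap('scene')
for r in range(283,302,2):
    print(r,[ (lambda p: tuple(np.round(p*1000).astype(int)) if p is not None else None)(at_d(s,(c,r))) for c in range(236,252,3)])
print(proj(s,np.array([.467,-.208,.0805])),proj(s,np.array([.467,-.208,.1])))
for k in('dish_handle','ball_center','dish_pointer'):
    for d in manip.landmark_of('scene',k)[:2]: print(k,d)
```

```text
283 [(np.int64(474), np.int64(-222), np.int64(158)), (np.int64(477), np.int64(-216), np.int64(155)), (np.int64(476), np.int64(-208), np.int64(146)), (np.int64(473), np.int64(-199), np.int64(133)), (np.int64(422), np.int64(-158), np.int64(45)), (np.int64(427), np.int64(-153), np.int64(44))]
285 [(np.int64(469), np.int64(-220), np.int64(145)), (np.int64(473), np.int64(-215), np.int64(143)), (np.int64(475), np.int64(-209), np.int64(139)), (np.int64(472), np.int64(-199), np.int64(125)), (np.int64(424), np.int64(-161), np.int64(41)), (np.int64(428), np.int64(-155), np.int64(39))]
287 [(np.int64(470), np.int64(-221), np.int64(139)), (np.int64(473), np.int64(-216), np.int64(136)), (np.int64(476), np.int64(-210), np.int64(133)), (np.int64(476), np.int64(-203), np.int64(125)), (np.int64(427), np.int64(-164), np.int64(38)), (np.int64(433), np.int64(-160), np.int64(40))]
289 [(np.int64(468), np.int64(-222), np.int64(130)), (np.int64(472), np.int64(-217), np.int64(129)), (np.int64(475), np.int64(-211), np.int64(125)), (np.int64(476), np.int64(-204), np.int64(119)), (np.int64(430), np.int64(-167)
[... 1391 characters left out ...]
64(-191), np.int64(36)), (np.int64(493), np.int64(-213), np.int64(106)), (np.int64(499), np.int64(-209), np.int64(107))]
301 [(np.int64(432), np.int64(-208), np.int64(32)), (np.int64(438), np.int64(-204), np.int64(33)), (np.int64(458), np.int64(-207), np.int64(57)), (np.int64(463), np.int64(-203), np.int64(57)), (np.int64(492), np.int64(-213), np.int64(97)), (np.int64(503), np.int64(-212), np.int64(107))]
[243.1673 297.5712] [242.072  292.7057]
dish_handle {'centre': [242.0, 294.6], 'p': 0.59}
ball_center {'centre': [383.9, 229.1], 'p': 0.56}
ball_center {'centre': [412.1, 174.9], 'p': 0.48}
dish_pointer {'centre': [266.0, 328.0], 'p': 0.74}
dish_pointer {'centre': [399.1, 202.5], 'p': 0.19}
```

The front finger's face ends at z ≈ 0.10–0.11, right over the bar's top, so the fingers have shut just above the bar: the tips are about 25 mm higher than the reported TCP. I'll open, go down and check the finger tip heights by depth.

```bash
cat > d.py <<'E'
from b import *
s=snap('scene'); v,u=np.nonzero(s['range_z']>0); P=cloud(s); C=s['frame'][v,u].max(1)
m=(np.hypot(*(P[:,:2]-[.467,-.208]).T)<.045)&(P[:,2]>.062)&(P[:,2]<.16)&(C<95)
o=manip.get_obs(); print(o['tool_pos'],o['opening'])
for a,b in((-.26,-.213),(-.207,-.15)):
    q=P[m&(P[:,1]>a)&(P[:,1]<b)]; q=q[np.argsort(q[:,2])]; print(len(q),q[:8]*1000)
E
python3 d.py; python3 -m handwheel '[{"dx":0,"dy":0,"dz":0,"twist":0},{"dx":0,"dy":0,"dz":0,"twist":0},{"dx":0,"dy":0,"dz":0,"twist":0},{"dx":0,"dy":0,"dz":0,"twist":0},{"dx":0,"dy":0,"dz":0,"twist":0},{"dx":0,"dy":0,"dz":0,"twist":0}]' 165 20; python3 d.py
```

```text
[ 0.467  -0.2081  0.0805] 0.00016115997966332287
57 [[ 472.1109 -217.8002  122.0284]
 [ 470.8424 -216.468   123.2462]
 [ 469.792  -218.3045  124.1786]
 [ 472.4372 -220.4528  125.1558]
 [ 471.4293 -222.3019  126.1467]
 [ 468.7155 -222.5622  127.6429]
 [ 470.468  -221.1549  127.8368]
 [ 472.1085 -216.6568  128.4846]]
34 [[ 470.3805 -204.2113  105.95  ]
 [ 474.7083 -206.3449  116.2623]
 [ 472.2583 -197.5531  120.1495]
 [ 471.2016 -199.4316  121.1035]
 [ 469.4583 -194.7011  122.2341]
 [ 472.6209 -197.2476  124.0019]
 [ 472.2846 -199.5743  126.091 ]
 [ 470.3002 -197.7828  126.1918]]
time_s: 6.7
tool_pos: [0.4669, -0.2081, 0.0805]
orientation: [-0.093, -3.14, 0.0]
contact_force: [0.5, -1.7, 0.8]
opening: 0.0304
grasp_force: 0.0
[ 0.467  -0.2081  0.0805] 0.02991240240858466
64 [[ 473.6396 -225.9367  116.7315]
 [ 470.0155 -231.1304  118.7863]
 [ 474.4808 -225.8432  121.3329]
 [ 470.0368 -233.5521  121.4206]
 [ 468.8529 -229.265   123.385 ]
 [ 471.1462 -231.1783  123.8131]
 [ 470.0186 -232.9386  124.6046]
 [ 474.9543 -225.5379  125.323 ]]
94 [[ 473.0342 -193.4484  112.7563]
 [ 469.4868 -193.2221  113.0425]
 [ 458.7892 -192.5394  113.9049]
 [ 463.2392 -193.3205  115.0031]
 [ 467.3444 -193.894   115.5852]
 [ 477.0157 -193.436   116.5113]
 [ 474.2814 -193.7214  118.0788]
 [ 476.6485 -192.6755  119.2238]]
```

The open tips are at z ≈ 0.112 against the bar's top at 0.107, and they are centred on the bar in the same camera. I'll descend 25 mm.

```bash
python3 -m handwheel '[{"dx":0,"dy":0,"dz":0.005,"twist":0},{"dx":0,"dy":0,"dz":0.012,"twist":0},{"dx":0,"dy":0,"dz":0.02,"twist":0},{"dx":0,"dy":0,"dz":0.028,"twist":0},{"dx":0,"dy":0,"dz":0.036,"twist":0},{"dx":0,"dy":0,"dz":0.043,"twist":0},{"dx":0,"dy":0,"dz":0.048,"twist":0},{"dx":0,"dy":0,"dz":0.05,"twist":0},{"dx":0,"dy":0,"dz":0.05,"twist":0}]' 165 20; python3 d.py;  python3 -m handwheel '[{"dx":0,"dy":0,"dz":0,"twist":0},{"dx":0,"dy":0,"dz":0,"twist":0},{"dx":0,"dy":0,"dz":0,"twist":0}]' 205; python3 -m handwheel '[{"dx":0,"dy":0,"dz":0,"twist":0},{"dx":0,"dy":0,"dz":0,"twist":0}]' 215; python3 -m handwheel '[{"dx":0,"dy":0,"dz":0,"twist":0},{"dx":0,"dy":0,"dz":0,"twist":0}]' 222
```

```text
time_s: 7.65
tool_pos: [0.4669, -0.2081, 0.0554]
orientation: [-0.093, -3.14, 0.0]
contact_force: [0.2, 0.5, -0.9]
opening: 0.03
grasp_force: 0.0
[ 0.467  -0.2081  0.0555] 0.030074704566678285
168 [[ 467.9501 -234.2346   92.4376]
 [ 469.2676 -231.9136   95.2112]
 [ 469.0757 -231.1914   98.2258]
 [ 461.3579 -235.976    99.7721]
 [ 453.9839 -235.4829   99.8735]
 [ 471.1156 -235.405   100.9375]
 [ 470.1054 -237.2618  101.9788]
 [ 469.9439 -234.1272  102.3332]]
191 [[ 471.2233 -192.8997   86.7819]
 [ 469.3463 -193.7788   89.9054]
 [ 476.8573 -193.904    93.3279]
 [ 475.4691 -192.4731   94.4352]
 [ 466.2826 -193.3485   94.4603]
 [ 470.0938 -193.7117   94.5381]
 [ 463.3483 -193.5461   95.8227]
 [ 474.7197 -194.6056   95.9821]]
time_s: 8.0
tool_pos: [0.467, -0.2081, 0.0556]
orientation: [0.093, 3.14, -0.0]
contact_force: [0.3, 0.7, 0.6]
opening: 0.0165
grasp_force: 0.0
time_s: 8.2
tool_pos: [0.467, -0.2081, 0.0555]
orientation: [0.093, 3.14, -0.0]
contact_force: [0.0, -0.4, -0.4]
opening: 0.0134
grasp_force: 0.1
time_s: 8.4
tool_pos: [0.467, -0.208, 0.0555]
orientation: [-0.093, -3.14, -0.0]
contact_force: [0.1, 1.8, 0.3]
opening: 0.0114
grasp_force: 0.5
```

```bash
python3 -m handwheel '[{"dx":0,"dy":0.001,"dz":0,"twist":0},{"dx":0,"dy":0.001,"dz":0,"twist":0}]' 225; python3 -m handwheel '[{"dx":0,"dy":0,"dz":0,"twist":0},{"dx":0,"dy":0,"dz":0,"twist":0}]' 229;  python3 -m handwheel '[{"dx":0,"dy":0,"dz":0,"twist":0},{"dx":0,"dy":0,"dz":0,"twist":0},{"dx":0,"dy":0,"dz":0,"twist":0}]' 255 60; python3 go.py .467 -.208 .081 176.6
```

```text
time_s: 8.6
tool_pos: [0.467, -0.2075, 0.0555]
orientation: [-0.093, -3.14, -0.0]
contact_force: [-0.3, 0.4, -0.7]
opening: 0.0102
grasp_force: 1.1
time_s: 8.8
tool_pos: [0.467, -0.2075, 0.0555]
orientation: [-0.093, -3.14, -0.0]
contact_force: [0.1, 0.8, -0.0]
opening: 0.0096
grasp_force: 20.2
time_s: 9.1
tool_pos: [0.4671, -0.2075, 0.0556]
orientation: [0.093, 3.14, 0.0]
contact_force: [-1.3, 3.0, 4.3]
opening: 0.0086
grasp_force: 59.4
t 9.1 pos [ 0.4671 -0.2075  0.0556] yaw 176.62 tilt [0.0001 0.0001] F [-1.32  3.03  4.31] op 0.0086 gf 59.4 j7 1.97
dx,dy,dz,twist [ 0.0001 -0.0009 -0.0508] 0.0001
```

Gripped at 59 N with an opening of 8.6 mm. I'll lift smoothly by 130 mm.

```bash
python3 -m handwheel '[{"dx":0,"dy":0,"dz":-0.002,"twist":0},{"dx":0,"dy":0,"dz":-0.008,"twist":0},{"dx":0,"dy":0,"dz":-0.018,"twist":0},{"dx":0,"dy":0,"dz":-0.032,"twist":0},{"dx":0,"dy":0,"dz":-0.05,"twist":0},{"dx":0,"dy":0,"dz":-0.07,"twist":0},{"dx":0,"dy":0,"dz":-0.09,"twist":0},{"dx":0,"dy":0,"dz":-0.11,"twist":0},{"dx":0,"dy":0,"dz":-0.13,"twist":0},{"dx":0,"dy":0,"dz":-0.15,"twist":0}]' 255 80; python3 -m handwheel '[{"dx":0,"dy":0,"dz":-0.02,"twist":0},{"dx":0,"dy":0,"dz":-0.038,"twist":0},{"dx":0,"dy":0,"dz":-0.054,"twist":0},{"dx":0,"dy":0,"dz":-0.068,"twist":0},{"dx":0,"dy":0,"dz":-0.08,"twist":0},{"dx":0,"dy":0,"dz":-0.09,"twist":0},{"dx":0,"dy":0,"dz":-0.098,"twist":0},{"dx":0,"dy":0,"dz":-0.104,"twist":0},{"dx":0,"dy":0,"dz":-0.108,"twist":0},{"dx":0,"dy":0,"dz":-0.11,"twist":0}]'
cat > e.py <<'E'
import sys
from b import *
# dish state from scene cam: cx cy foot-height guess as args
def dish(c,zb,names=('scene','top')):
  for n in names:
    s=snap(n); P=cloud(s); r=np.hypot(*(P[:,:2]-c).T)
    B=P[(r<.09)&(P[:,2]>zb+.088)&(P[:,2]<zb+.112)]; C=s['frame'].reshape(-1,3)
    v,u=np.nonzero(s['range_z']>0); br=s['frame'][v,u].max(1)
    B=P[(r<.09)&(P[:,2]>zb+.088)&(P[:,2]<zb+.114)&(br>100)]
    if len(B)>15:
        m=B.mean(0); w=np.linalg.svd(B-m,full_matrices=False)[2][0]; w*=np.sign(w@[1,.3,0]); t=(B-m)@w
        print(n,'bar',len(B),'mid',m+w*(t.max()+t.min())/2,'len',np.ptp(t),'yaw',np.degrees(np.arctan2(w[1],w[0])),'pitch',np.degrees(np.arcsin(w[2])))
    D=P[(r<.12)&(P[:,2]>zb+.028)&(P[:,2]<zb+.05)&(br>90)]
    if len(D)>100:
        A=D[np.hypot(*(D[:,:2]-c).T)<.075]; a=np.linalg.lstsq(np.c_[A[:,:2]-c,np.ones(len(A))],A[:,2],rcond=None)[0]
        print(n,'encl',cv2.minEnclosingCircle(A[:,:2].astype(np.float32)),'floor plane tilt',a)
    for k,z in(('dish_pointer',.04),('ball_center',.047),('dish_centre',.03),('dish_handle',.1)):
        for d in manip.landmark_of(n,k)[:2]: print(n,k,round(d['p'],2),np.round(d['centre'],1),at_z(s,d['centre'],zb+z))
  return
if __name__=='__main__':
    a=list(map(float,sys.argv[1:4])); dish(np.array(a[:2]),a[2],sys.argv[4:] or ('scene','top'))
    s=snap('scene'); x,y=proj(s,np.array([a[0],a[1],a[2]+.06])).astype(int); cv2.imwrite('pics/last.png',cv2.resize(s['frame'][max(y-60,0):y+60,max(x-80,0):x+80,::-1],(800,600),interpolation=cv2.INTER_CUBIC))
E
python3 e.py .467 -.2075 .13 scene; python3 go.py .478 .243 .1855 145
```

```text
time_s: 10.1
tool_pos: [0.467, -0.2076, 0.1314]
orientation: [0.093, 3.14, -0.0]
contact_force: [0.6, 0.3, -3.2]
opening: 0.0082
grasp_force: 79.2
time_s: 11.1
tool_pos: [0.467, -0.2076, 0.1856]
orientation: [-0.093, -3.14, -0.0]
contact_force: [-0.7, -0.4, -3.3]
opening: 0.0079
grasp_force: 79.2
scene bar 258 mid [ 0.4676 -0.2113  0.2329] len 0.14125379483870676 yaw -1.7216380255460562 pitch 1.1305220549578843
scene encl ((0.4691369831562042, -0.2070521116256714), 0.07264363020658493) floor plane tilt [0.0063 0.0113 0.1677]
scene dish_pointer 0.58 [263.  297.1] [ 0.5506 -0.2125  0.17  ]
scene ball_center 0.63 [237.4 271.3] [ 0.4652 -0.2066  0.177 ]
scene dish_centre 0.87 [238.8 276.6] [ 0.4669 -0.2071  0.16  ]
scene dish_centre 0.67 [297.1 259.9] [ 0.5281 -0.0889  0.16  ]
scene dish_handle 0.62 [230.7 257.1] [ 0.4631 -0.2134  0.23  ]
t 11.4 pos [ 0.4669 -0.2076  0.1854] yaw 176.6 tilt [-0.0003  0.    ] F [ 0.67 -0.36 -4.2 ] op 0.0079 gf 79.2 j7 1.91
dx,dy,dz,twist [ 3.12e-02  9.01e-01 -3.00e-04] 0.1756
```

View pics/last.png

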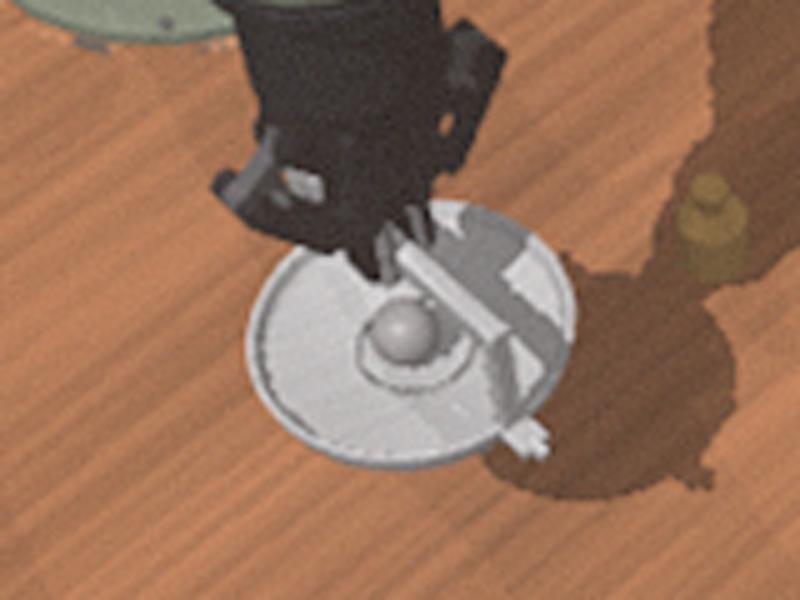

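The dish hangs level at about 0.13, with the ball at (405,330) inside its circle, and the load reads 4.2 N (0.42 kg), as expected. I'll carry it smoothly to above the shaft, (0.477, 0.2437) from shaft and post geometry.

```bash
python3 -m handwheel '[{"dx":0,"dy":0.0015,"dz":0,"twist":0},{"dx":0.0002,"dy":0.006,"dz":0,"twist":0},{"dx":0.0005,"dy":0.0135,"dz":0,"twist":0},{"dx":0.0009,"dy":0.024,"dz":0,"twist":0},{"dx":0.0014,"dy":0.0375,"dz":0,"twist":0},{"dx":0.002,"dy":0.054,"dz":0,"twist":0},{"dx":0.0027,"dy":0.0735,"dz":0,"twist":0},{"dx":0.0036,"dy":0.096,"dz":0,"twist":0},{"dx":0.0045,"dy":0.1215,"dz":0,"twist":0},{"dx":0.0056,"dy":0.15,"dz":0,"twist":0}]'; python3 -m handwheel '[{"dx":0.0011,"dy":0.03,"dz":0,"twist":0},{"dx":0.0022,"dy":0.06,"dz":0,"twist":0},{"dx":0.0033,"dy":0.09,"dz":0,"twist":0},{"dx":0.0044,"dy":0.12,"dz":0,"twist":0},{"dx":0.0055,"dy":0.15,"dz":0,"twist":0},{"dx":0.0066,"dy":0.18,"dz":0,"twist":0},{"dx":0.0077,"dy":0.21,"dz":0,"twist":0},{"dx":0.0088,"dy":0.24,"dz":0,"twist":0},{"dx":0.0099,"dy":0.27,"dz":0,"twist":0},{"dx":0.011,"dy":0.3,"dz":0,"twist":0}]'; python3 -m handwheel '[{"dx":0.0011,"dy":0.03,"dz":0,"twist":0},{"dx":0.0022,"dy":0.06,"dz":0,"twist":0},{"dx":0.0033,"dy":0.09,"dz":0,"twist":0},{"dx":0.0044,"dy":0.12,"dz":0,"twist":0},{"dx":0.0055,"dy":0.15,"dz":0,"twist":0},{"dx":0.0066,"dy":0.18,"dz":0,"twist":0},{"dx":0.0077,"dy":0.21,"dz":0,"twist":0},{"dx":0.0088,"dy":0.24,"dz":0,"twist":0},{"dx":0.0099,"dy":0.27,"dz":0,"twist":0},{"dx":0.011,"dy":0.3,"dz":0,"twist":0}]'; python3 -m handwheel '[{"dx":0.001,"dy":0.0285,"dz":0,"twist":0},{"dx":0.002,"dy":0.054,"dz":0,"twist":0},{"dx":0.0028,"dy":0.0765,"dz":0,"twist":0},{"dx":0.0036,"dy":0.096,"dz":0,"twist":0},{"dx":0.0042,"dy":0.1125,"dz":0,"twist":0},{"dx":0.0047,"dy":0.126,"dz":0,"twist":0},{"dx":0.0051,"dy":0.1365,"dz":0,"twist":0},{"dx":0.0054,"dy":0.144,"dz":0,"twist":0},{"dx":0.0056,"dy":0.1485,"dz":0,"twist":0},{"dx":0.0056,"dy":0.15,"dz":0,"twist":0}]'; python3 go.py .477 .2437 .1855 145.1
```

```text
time_s: 12.4
tool_pos: [0.4687, -0.1314, 0.1855]
orientation: [0.093, 3.14, 0.0]
contact_force: [0.3, 0.3, -3.4]
opening: 0.0082
grasp_force: 79.2
time_s: 13.4
tool_pos: [0.4718, 0.0189, 0.1856]
orientation: [0.092, 3.14, 0.0]
contact_force: [-0.5, -0.1, -3.1]
opening: 0.0083
grasp_force: 79.2
time_s: 14.4
tool_pos: [0.4753, 0.1688, 0.1855]
orientation: [-0.093, -3.14, 0.0]
contact_force: [-0.4, 0.4, -3.7]
opening: 0.0082
grasp_force: 79.2
time_s: 15.4
tool_pos: [0.4771, 0.2426, 0.1855]
orientation: [-0.093, -3.14, 0.0]
contact_force: [0.1, 0.1, -3.6]
opening: 0.0083
grasp_force: 79.2
t 15.4 pos [0.4771 0.2426 0.1855] yaw 176.6 tilt [-0.     -0.0001] F [ 0.05  0.09 -3.58] op 0.0083 gf 79.2 j7 0.96
dx,dy,dz,twist [ 0.0003  0.0022 -0.    ] 0.175
```

```bash
python3 -m handwheel '[{"dx":0,"dy":0,"dz":0,"twist":0.001},{"dx":0,"dy":0.0005,"dz":0,"twist":0.004},{"dx":0,"dy":0.001,"dz":0,"twist":0.009},{"dx":0,"dy":0.0015,"dz":0,"twist":0.016},{"dx":0,"dy":0.002,"dz":0,"twist":0.025},{"dx":0,"dy":0.002,"dz":0,"twist":0.036},{"dx":0,"dy":0.002,"dz":0,"twist":0.048},{"dx":0,"dy":0.002,"dz":0,"twist":0.061},{"dx":0,"dy":0.002,"dz":0,"twist":0.074},{"dx":0,"dy":0.002,"dz":0,"twist":0.0875}]'; python3 -m handwheel '[{"dx":0,"dy":0,"dz":0,"twist":0.0135},{"dx":0,"dy":0,"dz":0,"twist":0.0265},{"dx":0,"dy":0,"dz":0,"twist":0.0395},{"dx":0,"dy":0,"dz":0,"twist":0.0515},{"dx":0,"dy":0,"dz":0,"twist":0.0625},{"dx":0,"dy":0,"dz":0,"twist":0.0715},{"dx":0,"dy":0,"dz":0,"twist":0.0785},{"dx":0,"dy":0,"dz":0,"twist":0.0835},{"dx":0,"dy":0,"dz":0,"twist":0.0865},{"dx":0,"dy":0,"dz":0,"twist":0.0875}]'; python3 e.py .477 .2437 .13 scene top; python3 go.py .477 .2437 .1055 145.1
python3 - <<'E'
from b import *
for n in('scene','top'):
    s=snap(n); P=cloud(s); near=lambda c,r,a,b:P[(np.hypot(*(P[:,:2]-c).T)<r)&(P[:,2]>a)&(P[:,2]<b)]
    for k,c,a,b in(('shaft',[.478,.243],.065,.098),('short',[.56,.182],.03,.07),('tall',[.54,.33],.08,.135)):
        q=near(c,.025,a,b); print(n,k,len(q),q.mean(0) if len(q) else '')
    for k in('foot',):
        q=near([.477,.2437],.045,.115,.145); print(n,k,len(q),q.mean(0) if len(q) else '')
E
```

```text
time_s: 16.4
tool_pos: [0.4771, 0.2436, 0.1855]
orientation: [0.527, 3.097, -0.0]
contact_force: [-0.4, -0.5, -4.0]
opening: 0.0082
grasp_force: 79.2
time_s: 17.4
tool_pos: [0.4771, 0.2436, 0.1855]
orientation: [0.942, 2.997, -0.0]
contact_force: [0.1, 0.7, -4.3]
opening: 0.0083
grasp_force: 79.2
scene bar 178 mid [0.4781 0.2383 0.2348] len 0.14097478050759643 yaw -34.47844615121252 pitch -2.2307614391472055
scene encl ((0.4771066904067993, 0.24082763493061066), 0.07294881343841553) floor plane tilt [0.0085 0.0063 0.1683]
scene dish_pointer 0.81 [383.1 193.3] [0.5443 0.2007 0.17  ]
scene ball_center 0.6 [212.2 454.3] [ 0.7206 -0.4853  0.177 ]
scene ball_center 0.46 [373.7 169.5] [0.4761 0.2481 0.177 ]
scene dish_centre 0.65 [373.2 174.6] [0.4764 0.2478 0.16  ]
scene dish_handle 0.81 [375.4 155.5] [0.4816 0.2414 0.23  ]
scene dish_handle 0.35 [371.2 173.5] [0.5158 0.182  0.23  ]
top bar 45 mid [0.5232 0.2096 0.2347] len 0.024587335699169776 yaw -33.121854529058595 pitch 4.919640121536567
top encl ((0.49118682742118835, 0.21034306287765503), 0.05919071286916733) floor plane tilt [ 0.0795 -0.2487  0.156 ]
top dish_pointer 0.77 [263.5 224.5] [0.5525 0.1903 0.17  ]
top dish_pointer 0.66 [240.3 250.5] [0.479  0.2486 0.17  ]
top dish_centre 0.64 [168.7 272.4] [0.4166 0.4379 0.16  ]
t 17.95 pos [0.4771 0.2436 0.1855] yaw 145.11 tilt [-0.  0.] F [ 0.21  0.5  -3.38] op 0.0082 gf 79.2 j7 0.48
dx,dy,dz,twist [3.0e-04 1.0e-04 1.6e-01] 0.0001
scene shaft 37 [0.4797 0.2394 0.0795]
scene short 49 [0.5634 0.181  0.0486]
scene tall 66 [0.5382 0.3238 0.1059]
scene foot 0 
top shaft 0 
top short 20 [0.5607 0.1848 0.0542]
top tall 0 
top foot 0
```

View pics/last.png

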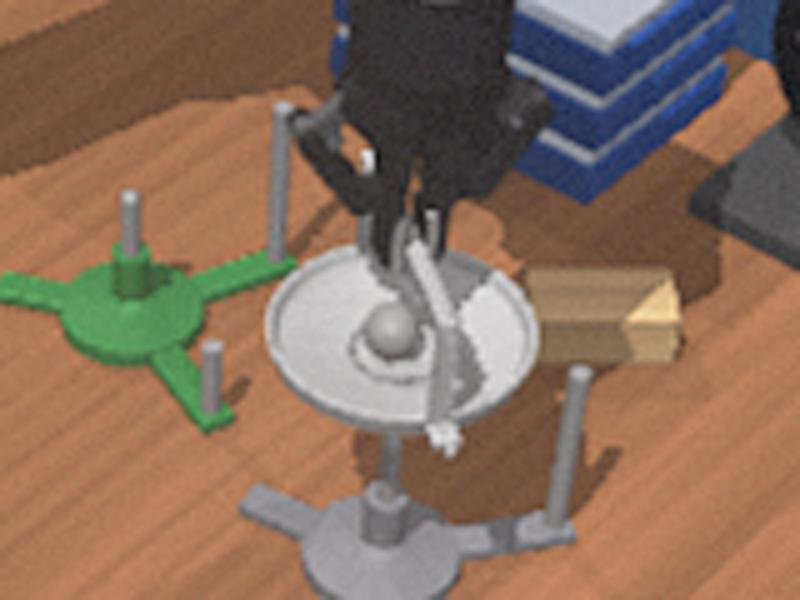

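The dish is above the grey stand with the pointer towards the short post; shaft at (391,455), dish ellipse spanning (266–540), ball at (393,330) in the circle. I'll check the sideways alignment numerically: rim contour against shaft in the same camera.

```bash
cat > f.py <<'E'
import sys
from b import *
from scipy.optimize import least_squares
s=snap('scene'); zb=float(sys.argv[1]); E=np.array(s['extrinsics'])
mk=manip.outline_of('scene','dish')[0]; print(mk['p'],mk['centre']); M=mk['pixels']
# lower boundary of dish vs projected rim circle, excluding the pointer region
ang=np.linspace(0,2*np.pi,721)
def ring(c,z,r): return np.array([proj(s,np.array([c[0]+r*np.cos(a),c[1]+r*np.sin(a),z])) for a in ang])
cols=np.arange(M.shape[1]); ok=M.any(0); lo=np.where(ok,M.shape[0]-1-M[::-1].argmax(0),-1)
g=cv2.GaussianBlur(s['frame'],(0,0),.5)
c0=np.array([.477,.2437]); r0=ring(c0,zb+.046,.07); 
cnt=max(cv2.findContours(M.astype(np.uint8),0,1)[0],key=len)[:,0].astype(float)
cc=r0.mean(0)
keep=np.array([ (p[1]>cc[1]-4) and not (abs(p[0]-proj(s,np.array([.477+.075*np.cos(-.61),.2437+.075*np.sin(-.61),zb+.04]))[0])<7) for p in cnt]); cnt=cnt[keep]
def res(c):
    r=ring(c,zb+.046,.07); return np.sqrt(((cnt[:,None]-r[None])**2).sum(2)).min(1)
for z in (zb+.046,zb+.042):
    f=least_squares(lambda c:np.array([ (lambda d:d)(x) for x in (lambda r:np.sqrt(((cnt[:,None]-r[None])**2).sum(2)).min(1))(ring(c,z,.07))]),c0,diff_step=1e-3,loss='soft_l1'); print(len(cnt),'rim centre',f.x,'cost',f.cost)
# shaft columns: image silhouettes by depth
P=s['range_z']; 
for z in(.07,.075,.08,.085):
    u,v=proj(s,np.array([.477,.2437,z])); v=int(round(v)); row=P[v,int(u)-8:int(u)+9]; m=(row>0)&(row<np.median(row[[0,1,-1,-2]])-.03); k=np.nonzero(m)[0]+int(u)-8
    print('z',z,'pred col',round(u,2),'seen',k.min() if len(k) else None,k.max() if len(k) else None,'mid',k.mean() if len(k) else None)
o,d=ray(s,(375,200)); print('horizontal right dir',E[0,:3],'px per mm',s['f']/np.median(P[195:200,372:376])/1000)
E
python3 f.py .13
```

```text
0.84 [374.3, 174.4]
62 rim centre [0.4786 0.2389] cost 11.684182303458455
62 rim centre [0.4762 0.2424] cost 10.25530894518249
z 0.07 pred col 369.93 seen 368 372 mid 370.0
z 0.075 pred col 370.06 seen 368 372 mid 370.0
z 0.08 pred col 370.19 seen 368 372 mid 370.0
z 0.085 pred col 370.32 seen 369 372 mid 370.5
horizontal right dir [0.7417 0.6707 0.0028] px per mm 0.33843550513843773
```

Agreement is within about 2 mm sideways, which is inside the 3 mm clearance. I'll go down to just above the dome, then slowly while watching the force.

```bash
python3 -m handwheel '[{"dx":0,"dy":0,"dz":0.002,"twist":0},{"dx":0,"dy":0,"dz":0.006,"twist":0},{"dx":0,"dy":0,"dz":0.013,"twist":0},{"dx":0,"dy":0,"dz":0.021,"twist":0},{"dx":0,"dy":0,"dz":0.029,"twist":0},{"dx":0,"dy":0,"dz":0.037,"twist":0},{"dx":0,"dy":0,"dz":0.044,"twist":0},{"dx":0,"dy":0,"dz":0.049,"twist":0},{"dx":0,"dy":0,"dz":0.053,"twist":0},{"dx":0,"dy":0,"dz":0.056,"twist":0}]' ; python3 -m handwheel '[{"dx":0,"dy":0,"dz":0.002,"twist":0},{"dx":0,"dy":0,"dz":0.004,"twist":0},{"dx":0,"dy":0,"dz":0.006,"twist":0},{"dx":0,"dy":0,"dz":0.008,"twist":0},{"dx":0,"dy":0,"dz":0.008,"twist":0}]'; python3 go.py .477 .2437 .1315 145.1
```

```text
time_s: 19.15
tool_pos: [0.4771, 0.2436, 0.1573]
orientation: [0.942, 2.997, -0.0]
contact_force: [0.3, 0.1, -3.9]
opening: 0.0084
grasp_force: 79.2
time_s: 19.65
tool_pos: [0.477, 0.2436, 0.1534]
orientation: [-0.942, -2.997, 0.0]
contact_force: [0.5, -0.2, -3.4]
opening: 0.0083
grasp_force: 79.2
t 19.65 pos [0.477  0.2436 0.1534] yaw 145.11 tilt [-0.0001 -0.0001] F [ 0.49 -0.2  -3.37] op 0.0083 gf 79.2 j7 0.48
dx,dy,dz,twist [0.0002 0.0002 0.0438] 0.0
```

```bash
python3 -m handwheel '[{"dx":0,"dy":0,"dz":0.002,"twist":0},{"dx":0,"dy":0,"dz":0.004,"twist":0},{"dx":0,"dy":0,"dz":0.006,"twist":0},{"dx":0,"dy":0,"dz":0.008,"twist":0},{"dx":0,"dy":0,"dz":0.008,"twist":0}]'; python3 -m handwheel '[{"dx":0,"dy":0,"dz":0.002,"twist":0},{"dx":0,"dy":0,"dz":0.004,"twist":0},{"dx":0,"dy":0,"dz":0.006,"twist":0},{"dx":0,"dy":0,"dz":0.008,"twist":0},{"dx":0,"dy":0,"dz":0.008,"twist":0}]'
```

```text
time_s: 20.15
tool_pos: [0.4771, 0.2435, 0.1494]
orientation: [-0.942, -2.997, 0.0]
contact_force: [0.3, -0.7, -3.1]
opening: 0.0082
grasp_force: 79.2
time_s: 20.65
tool_pos: [0.4771, 0.2436, 0.1454]
orientation: [-0.942, -2.997, 0.0]
contact_force: [-0.2, -0.4, -4.0]
opening: 0.0082
grasp_force: 79.2
```

No contact with the dome about 10 mm into the bore, so it is in. On down to 2 mm above the seat.

```bash
python3 -m handwheel '[{"dx":0,"dy":0,"dz":0.002,"twist":0},{"dx":0,"dy":0,"dz":0.005,"twist":0},{"dx":0,"dy":0,"dz":0.008,"twist":0},{"dx":0,"dy":0,"dz":0.011,"twist":0},{"dx":0,"dy":0,"dz":0.014,"twist":0},{"dx":0,"dy":0,"dz":0.017,"twist":0},{"dx":0,"dy":0,"dz":0.02,"twist":0},{"dx":0,"dy":0,"dz":0.022,"twist":0},{"dx":0,"dy":0,"dz":0.0235,"twist":0},{"dx":0,"dy":0,"dz":0.024,"twist":0}]'; python3 -m handwheel '[{"dx":0,"dy":0,"dz":0.001,"twist":0},{"dx":0,"dy":0,"dz":0.002,"twist":0},{"dx":0,"dy":0,"dz":0.002,"twist":0}]'; python3 -m handwheel '[{"dx":0,"dy":0,"dz":0.001,"twist":0},{"dx":0,"dy":0,"dz":0.001,"twist":0}]'; python3 go.py .477 .2437 .1315 145.1
```

```text
time_s: 21.65
tool_pos: [0.4771, 0.2436, 0.1334]
orientation: [-0.942, -2.997, 0.0]
contact_force: [-0.6, -0.2, -3.7]
opening: 0.0079
grasp_force: 79.2
time_s: 21.95
tool_pos: [0.4771, 0.2436, 0.1325]
orientation: [-0.942, -2.997, 0.0]
contact_force: [0.1, -0.4, -4.0]
opening: 0.0082
grasp_force: 79.2
time_s: 22.15
tool_pos: [0.4771, 0.2436, 0.132]
orientation: [0.942, 2.997, -0.0]
contact_force: [0.0, -0.0, -2.7]
opening: 0.0083
grasp_force: 79.2
t 22.15 pos [0.4771 0.2436 0.132 ] yaw 145.11 tilt [-0. -0.] F [ 0.03 -0.05 -2.74] op 0.0083 gf 79.2 j7 0.49
dx,dy,dz,twist [0.0003 0.0001 0.0009] 0.0
```

```bash
python3 -m handwheel '[{"dx":0,"dy":0,"dz":0.0005,"twist":0},{"dx":0,"dy":0,"dz":0.0005,"twist":0},{"dx":0,"dy":0,"dz":0.0005,"twist":0}]'; python3 -m handwheel '[{"dx":0,"dy":0,"dz":0.0005,"twist":0},{"dx":0,"dy":0,"dz":0.0005,"twist":0},{"dx":0,"dy":0,"dz":0.0005,"twist":0}]'; python3 -m handwheel '[{"dx":0,"dy":0,"dz":0.0005,"twist":0},{"dx":0,"dy":0,"dz":0.0005,"twist":0},{"dx":0,"dy":0,"dz":0.0005,"twist":0}]'
```

```text
time_s: 22.45
tool_pos: [0.4771, 0.2436, 0.1317]
orientation: [-0.942, -2.997, 0.0]
contact_force: [-0.6, -0.0, -4.7]
opening: 0.0078
grasp_force: 79.2
time_s: 22.75
tool_pos: [0.4771, 0.2436, 0.1315]
orientation: [0.942, 2.997, -0.0]
contact_force: [0.1, 0.5, -4.5]
opening: 0.0081
grasp_force: 79.2
time_s: 23.05
tool_pos: [0.4771, 0.2436, 0.1313]
orientation: [0.942, 2.997, 0.0]
contact_force: [-0.5, -0.5, -4.4]
opening: 0.0086
grasp_force: 79.2
```

```bash
python3 -m handwheel '[{"dx":0,"dy":0,"dz":0.001,"twist":0},{"dx":0,"dy":0,"dz":0.001,"twist":0},{"dx":0,"dy":0,"dz":0.001,"twist":0}]'; python3 -m handwheel '[{"dx":0,"dy":0,"dz":0.001,"twist":0},{"dx":0,"dy":0,"dz":0.001,"twist":0},{"dx":0,"dy":0,"dz":0.001,"twist":0}]'; python3 -m handwheel '[{"dx":0,"dy":0,"dz":0.001,"twist":0},{"dx":0,"dy":0,"dz":0.001,"twist":0},{"dx":0,"dy":0,"dz":0.001,"twist":0}]'; python3 go.py .4771 .2436 .1313 145.1; python3 e.py .477 .2437 .075 scene
```

```text
time_s: 23.35
tool_pos: [0.4772, 0.2436, 0.1309]
orientation: [0.942, 2.997, 0.0]
contact_force: [-0.8, -0.5, 0.2]
opening: 0.0083
grasp_force: 79.8
time_s: 23.65
tool_pos: [0.4774, 0.2438, 0.1307]
orientation: [0.942, 2.997, 0.001]
contact_force: [-0.9, -0.6, 6.3]
opening: 0.0082
grasp_force: 80.8
time_s: 23.95
tool_pos: [0.4776, 0.2439, 0.1305]
orientation: [0.942, 2.996, 0.002]
contact_force: [-1.8, -1.0, 11.5]
opening: 0.0082
grasp_force: 81.6
t 23.95 pos [0.4776 0.2439 0.1305] yaw 145.1 tilt [0.001  0.0008] F [-1.84 -1.02 11.47] op 0.0082 gf 81.6 j7 0.49
dx,dy,dz,twist [ 0.0005 -0.001  -0.0016] 0.0
scene bar 168 mid [0.4795 0.2383 0.1796] len 0.13895595729997345 yaw -34.60537068353365 pitch -1.9622291284753082
scene encl ((0.47881880402565, 0.2426038533449173), 0.07297872006893158) floor plane tilt [ 0.0048 -0.0032  0.1134]
scene dish_pointer 0.78 [379.2 210.4] [0.5441 0.193  0.115 ]
scene ball_center 0.62 [368.4 183.8] [0.4651 0.246  0.122 ]
scene dish_centre 0.91 [371.6 188.1] [0.4715 0.2538 0.105 ]
scene dish_handle 0.85 [371.5 169.4] [0.4703 0.2465 0.175 ]
scene dish_handle 0.57 [411.2 176.7] [0.5628 0.2927 0.175 ]
```

Seated: upward force began at about 0.131, within 0.5 mm of expectation. I'll ease the press, then begin the quarter turn.

```bash
python3 -m handwheel '[{"dx":0,"dy":0,"dz":-0.0005,"twist":0},{"dx":0,"dy":0,"dz":-0.001,"twist":0},{"dx":0,"dy":0,"dz":-0.001,"twist":0}]'; python3 -m handwheel '[{"dx":0,"dy":0,"dz":0,"twist":-0.0008},{"dx":0,"dy":0,"dz":0,"twist":-0.0034},{"dx":0,"dy":0,"dz":0,"twist":-0.0077},{"dx":0,"dy":0,"dz":0,"twist":-0.0136},{"dx":0,"dy":0,"dz":0,"twist":-0.0213},{"dx":0,"dy":0,"dz":0,"twist":-0.0306},{"dx":0,"dy":0,"dz":0,"twist":-0.0417},{"dx":0,"dy":0,"dz":0,"twist":-0.0544},{"dx":0,"dy":0,"dz":0,"twist":-0.0689},{"dx":0,"dy":0,"dz":0,"twist":-0.085}]'; python3 go.py .4771 .2436 .1313 235.1
```

```text
time_s: 24.55
tool_pos: [0.4774, 0.2437, 0.1307]
orientation: [0.942, 2.997, 0.001]
contact_force: [-1.2, -0.7, 5.5]
opening: 0.0082
grasp_force: 80.6
time_s: 25.55
tool_pos: [0.4774, 0.2435, 0.1307]
orientation: [0.532, 3.096, 0.001]
contact_force: [-0.9, -2.0, 6.1]
opening: 0.0081
grasp_force: 80.7
t 25.55 pos [0.4774 0.2435 0.1307] yaw 160.51 tilt [0.0007 0.0002] F [-0.91 -1.99  6.15] op 0.0081 gf 80.7 j7 0.72
dx,dy,dz,twist [ 0.0007 -0.0001 -0.0013] -0.4144
```

```bash
python3 -m handwheel '[{"dx":0,"dy":0,"dz":0,"twist":-0.0165},{"dx":0,"dy":0,"dz":0,"twist":-0.033},{"dx":0,"dy":0,"dz":0,"twist":-0.0495},{"dx":0,"dy":0,"dz":0,"twist":-0.066},{"dx":0,"dy":0,"dz":0,"twist":-0.0825},{"dx":0,"dy":0,"dz":0,"twist":-0.099},{"dx":0,"dy":0,"dz":0,"twist":-0.1155},{"dx":0,"dy":0,"dz":0,"twist":-0.132},{"dx":0,"dy":0,"dz":0,"twist":-0.1485},{"dx":0,"dy":0,"dz":0,"twist":-0.165}]'; python3 go.py .4771 .2436 .1313 235.1
```

```text
time_s: 26.55
tool_pos: [0.4776, 0.2434, 0.1307]
orientation: [-0.28, 3.128, 0.0]
contact_force: [1.4, -1.7, 5.5]
opening: 0.008
grasp_force: 80.7
t 26.55 pos [0.4776 0.2434 0.1307] yaw -169.79 tilt [0.0009 0.0001] F [ 1.37 -1.7   5.48] op 0.008 gf 80.7 j7 1.15
dx,dy,dz,twist [ 0.0009  0.0006 -0.0013] -0.2494
```

```bash
python3 -m handwheel '[{"dx":0,"dy":0,"dz":0,"twist":-0.0165},{"dx":0,"dy":0,"dz":0,"twist":-0.033},{"dx":0,"dy":0,"dz":0,"twist":-0.0495},{"dx":0,"dy":0,"dz":0,"twist":-0.066},{"dx":0,"dy":0,"dz":0,"twist":-0.0825},{"dx":0,"dy":0,"dz":0,"twist":-0.099},{"dx":0,"dy":0,"dz":0,"twist":-0.1155},{"dx":0,"dy":0,"dz":0,"twist":-0.132},{"dx":0,"dy":0,"dz":0,"twist":-0.1485},{"dx":0,"dy":0,"dz":0,"twist":-0.165}]'; python3 -m handwheel '[{"dx":0,"dy":0,"dz":0,"twist":-0.0161},{"dx":0,"dy":0,"dz":0,"twist":-0.0306},{"dx":0,"dy":0,"dz":0,"twist":-0.0433},{"dx":0,"dy":0,"dz":0,"twist":-0.0544},{"dx":0,"dy":0,"dz":0,"twist":-0.0637},{"dx":0,"dy":0,"dz":0,"twist":-0.0714},{"dx":0,"dy":0,"dz":0,"twist":-0.0773},{"dx":0,"dy":0,"dz":0,"twist":-0.0816},{"dx":0,"dy":0,"dz":0,"twist":-0.0842},{"dx":0,"dy":0,"dz":0,"twist":-0.085}]'; python3 -m handwheel '[{"dx":0,"dy":0,"dz":0,"twist":0},{"dx":0,"dy":0,"dz":0,"twist":0},{"dx":0,"dy":0,"dz":0,"twist":0},{"dx":0,"dy":0,"dz":0,"twist":0},{"dx":0,"dy":0,"dz":0,"twist":0}]'; python3 e.py .477 .2437 .076 scene;python3 go.py .4771 .2436 .1313 235.1
```

```text
time_s: 27.55
tool_pos: [0.4777, 0.2434, 0.1307]
orientation: [-1.072, 2.952, -0.0]
contact_force: [0.2, -2.4, 6.9]
opening: 0.0087
grasp_force: 80.6
time_s: 28.55
tool_pos: [0.4777, 0.2434, 0.1307]
orientation: [-1.453, 2.784, -0.001]
contact_force: [-0.0, -2.3, 6.0]
opening: 0.008
grasp_force: 80.7
time_s: 29.05
tool_pos: [0.4777, 0.2434, 0.1307]
orientation: [-1.452, 2.785, -0.001]
contact_force: [0.1, -2.6, 5.8]
opening: 0.0084
grasp_force: 80.6
scene bar 287 mid [0.4787 0.2413 0.1781] len 0.1398695544526527 yaw 55.12049969034006 pitch -0.10372042192903944
scene encl ((0.47920891642570496, 0.24462129175662994), 0.07259044051170349) floor plane tilt [ 0.0333 -0.0118  0.1125]
scene dish_pointer 0.88 [399.9 179.3] [0.5133 0.3229 0.116 ]
scene ball_center 0.59 [375.4 185.5] [0.4837 0.2525 0.123 ]
scene dish_centre 0.77 [370.2 190.5] [0.4752 0.243  0.106 ]
scene dish_handle 0.77 [370.9 171.4] [0.4747 0.2384 0.176 ]
scene dish_handle 0.42 [370.1 190.4] [0.5176 0.1818 0.176 ]
t 29.35 pos [0.4777 0.2434 0.1307] yaw -124.92 tilt [0.001  0.0001] F [ 0.85 -1.91  6.59] op 0.0081 gf 80.6 j7 1.81
dx,dy,dz,twist [ 0.0003  0.0012 -0.0013] -0.0001
```

View pics/last.png

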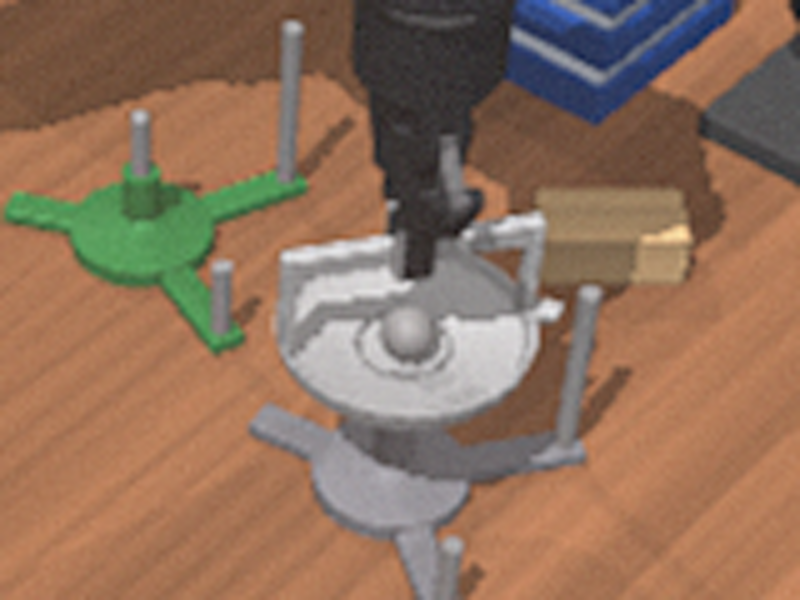

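The picture shows the dish down on the shaft and level. The pointer at (548,310) is aimed at the tall post at (588,295), and the ball at (408,332) is inside the circle. Yaw is 55.1°, tilt is under 0.1°, and the arm is pressing down gently and still. I'll hand it in.

```bash
python3 -c "from cell import manip; print(manip.finish_job())"
```

```text
the job is handed in; nothing more can be done
None
```

The job is handed in at about 29 s: the dish is still gripped, level and fully down on the grey stand's shaft, turned straight from the short post to the tall post. In the last picture the ball is inside the engraved circle.

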